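Clamp a timber bar home in a drilling jig with a winged cam knob

TASK

Slide the red timber bar lengthwise along the jig until its end is home against the end stop, then turn the black winged knob clockwise, seen from above, until its cam holds the bar snugly and flush against the fence. Snug is enough, do not crush the wood: stop as soon as you feel the knob go firm. Let go without pressing the gripper against the upright side plate beside the knob, and leave the other things on the table where they are.

Things in the scene. Friction and masses are not known exactly. Their poses are not given: they have to be found in the camera images.
- jig: Plywood drilling jig fixed on the table. Origin: deck underside; x across the bar (away from robot at yaw 0), y along it. Deck 150 x 280 x 18 mm, x -89 to 61, y -140 to 140. Fence: grey aluminium strip 16 mm high above the deck along the far edge, face at x = 30 looking to -x. End stop: same height, face at y = -120 looking to +y. Bar home: its origin at x = 11, y = 45, z = 18.
- red_bar: Loose red hardwood bar, 38 x 330 x 30 mm, 0.21 kg, lying on the jig's deck. Origin: centre of underside; x across the 38 mm, y along the 330 mm. Starts 20 to 55 mm short of the end stop and 2 to 3 mm off the fence, askew by up to 0.01 rad, slides easily; its +y end sticks out past the deck. Its top is 14 mm above the fence and stop.
- clamp_base: Fixed steel base plate of the cam clamp on the deck, 34 x 56 x 4 mm, axes as the jig. Its origin (underside, at the deck's top) lies on the knob's vertical turning axis. It is slotted: its distance from the fence, and so the angle at which the cam meets the bar, differs from jig to jig.
- wing_knob: Turning part: aluminium eccentric cam disc (30 mm across, 6 to 24 mm above the deck) under a black winged knob. Origin on the axis, at the deck's top; z up. Turns with a steady drag of 0.18 N m, stays where left. Clockwise from above swings the cam onto the bar and drags it towards the stop: free for 0.45 to 1.4 rad, then firm: torque leaps to 0.3-0.6 N m (snug); 0.15 rad more crushes.
- wing_centre (a point): Middle of the winged knob on its turning axis, 47 mm above the deck; x along the wings, y through them, z up. Wings: upright plate 62 mm tip to tip, 9 mm thick, 39 to 55 mm above the deck in the middle, to 63 mm at the tips; grip it across the 9 mm, astride the axis. The bar's top (30 mm above the deck) is partly below it. Wings start roughly across the bar, end roughly along it.
- side_plate: Fixed upright plywood plate beside the knob, opposite the bar, parallel to the fence, 10 x 120 x 50 mm high, standing on the deck. Origin: foot of its face towards the knob, mid-length. The knob's axis is 37 to 42 mm from this face, wing tips pass at 6 to 11 mm. When clamped, one finger stands in the 32 to 38 mm between wings and plate: open only a little there.
- tape_measure: Yellow tape measure lying on its side, 62 x 73 x 32 mm, bystander. Origin: centre of underside.
- block: Dark stained wooden offcut, 38 x 62 x 28 mm, bystander. Origin: centre of underside.
- sanding_block: Cork sanding block, 53 x 97 x 26 mm, bystander. Origin: centre of underside.

How it is judged:
By the outcome, as a careful person would: the job done as asked, in the order asked, and still so for the second after the job is handed in, with the robot touching nothing.
It also fails if it takes over 72 s, if anything falls off the work surface, if the arm or the gripper's body presses on something with over 40 N, if the wrist force passes 120 N, or if a joint passes its speed limit or range.

ROBOT

A 7-joint arm with a two-finger parallel gripper is mounted at the origin on a cart in front of the work surface, level with it; the furniture and walls round the work are solid. World frame = base frame: x ahead of the robot, y to its left, z up, the work surface at z = 0. Lengths are in m, angles in rad, forces in N, time in s.
With the tool pointing down it reaches from about 0.35 to 0.9 m from the base axis. Payload 8.1 kg.
Tool frame: the origin (TCP) lies at the very end of the fingers, on their centre line; the grasp point (between the pads) lies arm.hold_point_z behind it (arm.hold_point_z is the distance from the TCP to the grasp point, in m); z points along the fingers, y is the line along which they close (so a half turn about z gives the same grasp; the last joint's range is limited). The gripper opens to 92 mm and grips with 3 to 60 N. Pads are 19 mm wide; open, the fingers measure 130 mm over their backs; the gripper's body (75 mm by 190 mm) begins 47 mm behind the grasp point.
Start: joints at [1.046, 0.434, 0.025, 1.573, -0.012, 1.134, -0.075], TCP at [0.256, -0.57, 0.227] pointing down, gripper open.
Joint ranges: [-2.62, 2.62], [-0.44, 2.09], [-1.27, 1.32], [0.08, 2.57], [-1.32, 4.46], [0.12, 2], [-2.74, 2.74]. Speed limits (rad/s): [2.22, 2.22, 3.01, 3.01, 3.14, 3.14, 3.14].

INTERFACE

Orientations are given as a rotation vector (axis times angle).
In Python, from cell import arm, vision, job, cut_out gives the robot as it stands. The module is installed in compiled form; this text tells all that it offers.
- The arm moves only by the tool play_rows, never from a script. Its argument "increments" is text: rows parted by semicolons, each of 5 numbers parted by spaces: the shift along the tool's x, y, z in cm, then the turn about the tool's z in degrees, then the opening, from -1 (shut) to 1 (fully open), so that 0 is half open. A call has 1 to 5 rows; each row shifts and turns the commanded pose from where the row before left it, along the tool's axes as they then stand; what a row does not reach is not made up. A row lasts 1/12 s, in which the tool goes at most 41.7 mm and 7.16 degrees, less where a joint would pass 70% of its speed; a pose out of reach is approached as far as the arm can. A call is refused whole if a number of a shift passes 4.17 or a number of a turn 7.16, either way. A call with a gripper value outside its range is refused whole. The fingers move at their own pace and stop on an object; "grip_force" is the grip in N (left out, the last holds). Time passes only in rows, so rows that do not move let the fingers close. It gives the time, the measured TCP pose, the force, the opening and the grip force at its end, in the units of the state.
- arm.observe(): the state, without advancing time (a new reading comes with each control period).
- vision.get_image(name): name is "scene" or "top" or "wrist"; returns a dict with "frame" (384x512x3 uint8, red, green, blue), "z_map" (384x512 float32, m along the optical axis (not along the pixel's ray), 0 where there is no reading), "mtx" (3x3 intrinsics, pixels), "cam_to_world" (4x4, takes a point from camera to world coordinates). Camera axes: x right, y up, looking along -z (the intrinsics and any distortion apply to the point x, -y, -z); pixel columns grow to the right and rows downward; lengths in m; the calibration is good to about 2 mm. The wrist camera is an equidistant fisheye: a pixel r from the principal point sees the ray r / f radians off the axis. A picture is of the moment at which its call begins.
- job.sign_off(): hands the job in; it is judged then, once.
Trained networks look in a picture, given as the dict that the camera call returned (one of the last four; its "shot" number tells which), for a name from the list of things; names that differ only in an ending like _2 or _b are one class to them, and where a whole thing is asked for, a point or a joint stands for the part that bears it (a point fixed in the world has none). Each returns a list of dicts, best first, with "confidence" (0 to 1); they miss things now and then, are a little off and sometimes report something else, mostly with a low value. They report only what shows in the picture. A call takes as long as a camera call.
- cut_out(query, picture): "mask" (384x512 bool, what is visible of it) and "point" ([row, column] in pixels, amid what is visible of it).
The state is a dict: "clock": time; "joints": joint angles; "dq": joint speeds; "joint_efforts": joint torques, N m; "position": TCP position; "ee_rot": TCP orientation; "force": force on the tool from outside, world axes, zero at the start; "ft_torque": the same for the moment, N m; "width": opening from 0.0 (shut) to 1.0 (fully open); "gripper_force": force on a finger pad.
Only numpy, scipy, OpenCV 4.12 (cv2) and the standard library are available. Lean on these libraries where they do the work, as an engineer would, in place of code of your own. Each camera call takes 0.05 s, during which the arm holds its last target. There are 200 camera calls.

## Working session

There is one attempt and no reset: what is moved stays moved. The work goes in short steps, Python scripts to look and compute and a tool call to move; the robot and the scene stay as the last step left them, time stands still between calls to the robot, and variables do not carry over. Pictures are saved under pics/ and viewed, at most 10 in all, crops included, and the job is handed in when it is done.

Besides the shell and the picture viewer there is one more tool, called as name(argument=value, ...) on one line, values as JSON. play_rows: Moves the arm, as the interface text tells. Its arguments: {"type":"object","properties":{"increments":{"type":"string"},"grip_force":{"type":"number"}},"required":["increments"]}

```bash
mkdir -p pics
cat > h.py <<'E'
from cell import arm, vision, job, cut_out
import numpy as np, cv2
from scipy.spatial.transform import Rotation as R
def world(p):
    K=p["mtx"];z=p["z_map"];v,u=np.mgrid[:384,:512]
    P=np.stack([(u-K[0,2])/K[0,0]*z,-(v-K[1,2])/K[1,1]*z,-z],-1)
    T=np.array(p["cam_to_world"]);return P@T[:3,:3].T+T[:3,3]
def shot(n,f):
    p=vision.get_image(n);cv2.imwrite("pics/"+f,p["frame"][:,:,::-1]);return p
E
python3 - <<'E'
from h import *
s=arm.observe();print({k:np.round(v,3) for k,v in s.items()},arm.hold_point_z)
a=shot("top","top1.png");b=shot("scene","scene1.png")
for p in(a,b):
    W=world(p)
    for q in["jig","red_bar","clamp_base","wing_knob","side_plate","tape_measure","block","sanding_block"]:
        for d in cut_out(q,p)[:1]:
            m=d["mask"]&(p["z_map"]>0);w=W[m]
            if len(w)<5:continue
            zt=np.percentile(w[:,2],90);t=w[abs(w[:,2]-zt)<.006]
            r=cv2.minAreaRect((t[:,:2]*1000).astype(np.float32))
            print(q,round(d["confidence"],2),d["point"],len(w),"ztop",round(zt,3),np.round(np.median(t,0),3),[np.round(x,1) for x in r])
cv2.imwrite("pics/both.png",cv2.resize(np.vstack([a["frame"],b["frame"]])[:,:,::-1],(400,600)))
E
```

```text
{'clock': np.float64(0.0), 'joints': array([ 1.046,  0.435,  0.025,  1.574, -0.012,  1.134, -0.075]), 'dq': array([-0.001, -0.001, -0.001, -0.001,  0.001,  0.   ,  0.   ]), 'joint_efforts': array([-2.0000e-03, -6.6784e+01,  9.8500e-01, -3.1446e+01, -6.0000e-02,
        4.3000e-02,  0.0000e+00]), 'position': array([ 0.256, -0.57 ,  0.226]), 'ee_rot': array([-3.071e+00, -6.570e-01,  1.000e-03]), 'force': array([ 0.698, -0.377, -0.193]), 'ft_torque': array([-0.004, -0.004,  0.025]), 'gripper_force': np.float64(0.0), 'width': np.float64(1.0)} 0.0188
jig 0.65 [198.2, 247.8] 5257 ztop 0.035 [ 0.617 -0.025  0.033] [array([567.1,   9.6]), array([279.5, 133.8]), np.float64(79.1)]
red_bar 0.92 [170.3, 203.5] 2560 ztop 0.049 [0.605 0.096 0.047] [array([604.6,  95.9]), array([329.5,  38.9]), np.float64(79.6)]
clamp_base 0.86 [202.4, 268.5] 403 ztop 0.077 [ 0.537 -0.036  0.077] [array([537.6, -36.5]), array([ 9.1, 55. ]), np.float64(51.9)]
wing_knob 0.59 [200.0, 265.1] 207 ztop 0.08 [ 0.533 -0.036  0.078] [array([538.5, -37.5]), array([ 8.5, 57. ]), np.float64(51.9)]
side_plate 0.82 [219.2, 266.7
[... 841 characters left out ...]
7]), array([ 9.1, 51.7]), np.float64(51.7)]
wing_knob 0.76 [187.9, 257.6] 197 ztop 0.079 [ 0.536 -0.031  0.078] [array([538.3, -34.1]), array([ 9.3, 56.3]), np.float64(52.0)]
side_plate 0.56 [193.0, 268.7] 394 ztop 0.068 [ 0.498 -0.022  0.067] [array([498.4, -22.4]), array([114.1,  11.3]), np.float64(78.9)]
tape_measure 0.96 [260.9, 262.5] 638 ztop 0.033 [0.409 0.158 0.031] [array([410.5, 156.1]), array([61.1, 65.6]), np.float64(49.6)]
block 0.71 [201.9, 187.7] 322 ztop 0.029 [0.699 0.107 0.028] [array([700.9, 105.7]), array([36.3, 64.2]), np.float64(24.6)]
sanding_block 0.83 [167.5, 343.2] 497 ztop 0.028 [ 0.376 -0.259  0.026] [array([ 376.9, -262.1]), array([89.2, 53.4]), np.float64(57.1)]
```

View pics/top1.png

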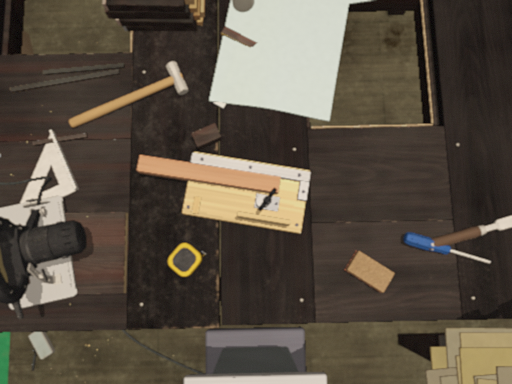

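View pics/scene1.png

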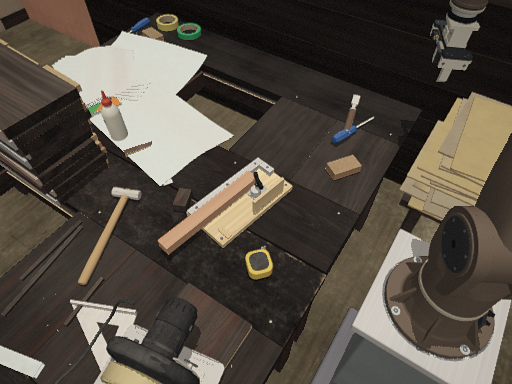

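The top view shows the bar at (170,203) with the stop at its right end (around 305,185). The knob is at (200,266), with its wings about 27° off across-the-bar, and the side plate sits below it at (219,266). The scene view agrees. I'll grip the bar's overhanging end, so first I move above it.

play_rows(increments="2.9 -2.51 0 0 0.4;2.9 -2.51 0 0 0.4;2.9 -2.51 0 0 0.4;2.9 -2.51 0 0 0.4;2.9 -2.51 0 0 0.4")

```text
clock: 1.32
position: [0.3372, -0.3948, 0.2269]
ee_rot: [3.072, 0.657, 0.0]
force: [1.4, 0.0, 0.4]
width: 0.715
gripper_force: 0.0
```

play_rows(increments="2.9 -2.51 0 0 0.4;2.9 -2.51 0 0 0.4;2.9 -2.51 0 0 0.4;2.9 -2.51 0 0 0.4;2.9 -2.51 0 0 0.4")

```text
clock: 1.73
position: [0.4182, -0.2208, 0.2271]
ee_rot: [3.071, 0.657, 0.001]
force: [0.8, 0.0, 0.7]
width: 0.697
gripper_force: 0.0
```

play_rows(increments="2.9 -2.51 0 0 0.4;2.9 -2.51 0 0 0.4;2.9 -2.51 0 0 0.4;2.9 -2.51 0 0 0.4;2.9 -2.51 0 0 0.4")

```text
clock: 2.15
position: [0.4991, -0.0469, 0.227]
ee_rot: [3.072, 0.657, 0.001]
force: [1.2, -0.7, -0.5]
width: 0.697
gripper_force: 0.0
```

play_rows(increments="2.9 -2.51 0 0 0.4;2.9 -2.51 0 0 0.4;2.9 -2.51 0 0 0.4;2.9 -2.51 0 0 0.4;2.9 -2.51 0 0 0.4")

```text
clock: 2.57
position: [0.5801, 0.1269, 0.2268]
ee_rot: [3.072, 0.657, 0.0]
force: [-0.3, -0.7, -0.2]
width: 0.7
gripper_force: 0.0
```

play_rows(increments="2.9 -2.51 0 0 0.4;2.9 -2.51 0 0 0.4;2.9 -2.51 0 0 0.4;0 0 0 -6.87 0.4;0 0 0 -6.87 0.4")

```text
clock: 2.98
position: [0.6278, 0.2332, 0.226]
ee_rot: [-2.965, -1.034, 0.001]
force: [-0.3, -0.6, -0.2]
width: 0.705
gripper_force: 0.0
```

play_rows(increments="0 0 1.5 -6.87 0.4;0 0 1.5 -6.87 0.4;0 0 1.5 -6.87 0.4;0 0 1.5 -6.87 0.4;0 0 1.5 -6.87 0.4")

```text
clock: 3.4
position: [0.6282, 0.2294, 0.151]
ee_rot: [2.532, 1.859, 0.0]
force: [0.1, -0.6, -0.1]
width: 0.695
gripper_force: 0.0
```

play_rows(increments="0 0 1.5 -6.87 0.4;0 0 1 0 0.4;0 0 0 0 0.4")

```text
clock: 3.65
position: [0.627, 0.2285, 0.1242]
ee_rot: [-2.425, -1.995, 0.006]
force: [-0.6, -0.2, -0.6]
width: 0.701
gripper_force: 0.0
```

```bash
cat >> h.py <<'E'
def go(x,y,z,yaw):
    s=arm.observe();M=R.from_rotvec(s["ee_rot"]).as_matrix()
    d=M.T@(np.array([x,y,z])-s["position"])*100
    c=np.degrees(np.arctan2(M[1,0],M[0,0]))
    print("t",round(float(s["clock"]),2),"pos",np.round(s["position"],4),"tilt",np.round(M[:,2],3),"yaw",round(c,2),"| shift cm",np.round(d,2),"turn",round((c-yaw+180)%360-180,2),"F",np.round(s["force"],1),"T",np.round(s["ft_torque"],2),"w",round(float(s["width"])*92,1),"g",round(float(s["gripper_force"]),1),"q",np.round(s["joints"],2))
E
python3 -c "
from h import *
go(.629,.229,.012,79.2)"
```

```text
t 3.65 pos [0.627  0.2285 0.1242] tilt [-0.004 -0.001 -1.   ] yaw 78.89 | shift cm [ 0.11  0.22 11.22] turn -0.31 F [-0.6 -0.2 -0.6] T [-0.09 -0.12  0.05] w 64.5 g 0.0 q [-0.1   0.66 -0.53  1.54  0.36  1.05 -0.91]
```

play_rows(increments="0.1 0.2 2.8 0 0.2;0 0 2.8 0 0.2;0 0 2.8 0 0.2;0 0 2.8 0 0.2;0 0 0 0 0.2", grip_force=15)

```text
clock: 4.07
position: [0.6277, 0.2283, 0.0101]
ee_rot: [-2.425, -1.995, 0.011]
force: [-0.9, -0.9, 0.1]
width: 0.601
gripper_force: 0.0
```

play_rows(increments="0 0 0 0 -0.5;0 0 0 0 -0.5;0 0 0 0 -0.5;0 0 0 0 -0.5;0 0 0 0 -0.5")

```text
clock: 4.48
position: [0.6315, 0.2311, 0.0168]
ee_rot: [2.422, 2.0, 0.005]
force: [-0.1, 2.1, 3.5]
width: 0.411
gripper_force: 15.0
```

```bash
python3 -c "
from h import *
go(.629,.229,.012,79.2)
p=shot('top','top2.png');W=world(p);z=W[:,:,2]
d=cut_out('red_bar',p)[0];w=W[d['mask']];w=w[abs(w[:,2]-.047)<.005]
print('bar',[np.round(x,1) for x in cv2.minAreaRect((w[:,:2]*1000).astype(np.float32))])
# fence/stop strip: light grey, z ~.034
f=p['frame'].astype(int);m=(z>.028)&(z<.041)&(abs(f[:,:,0]-f[:,:,2])<25)&(f.mean(2)>120)&(W[:,:,0]>.5)&(W[:,:,0]<.75)&(abs(W[:,:,1])<.2)
w=W[m];u=np.radians(79.2);a=np.c_[w[:,:2]@[np.sin(u),-np.cos(u)],w[:,:2]@[np.cos(u),np.sin(u)]]*1000
print(len(w),np.percentile(a,[1,50,99],axis=0).round(1))
print([np.round(x,1) for x in cv2.minAreaRect((w[:,:2]*1000).astype(np.float32))])
cv2.imwrite('pics/crop2.png',cv2.resize(p['frame'][130:260,130:330,::-1],(800,520)))
"
```

```text
t 4.48 pos [0.6315 0.2311 0.0168] tilt [ 0.003  0.002 -1.   ] yaw 79.1 | shift cm [-0.26 -0.21  0.48] turn -0.1 F [-0.1  2.1  3.5] T [ 0.18 -0.11 -0.07] w 37.9 g 15.0 q [-0.13  0.78 -0.48  1.61  0.44  0.86 -0.97]
bar [array([589.3,   6.8]), array([150.3,  38.6]), np.float64(80.7)]
1054 [[556.  -23.4]
 [607.4  67.6]
 [619.6 214.3]]
[array([595.2, -12.9]), array([246.3,  66.3]), np.float64(79.1)]
```

View pics/crop2.png

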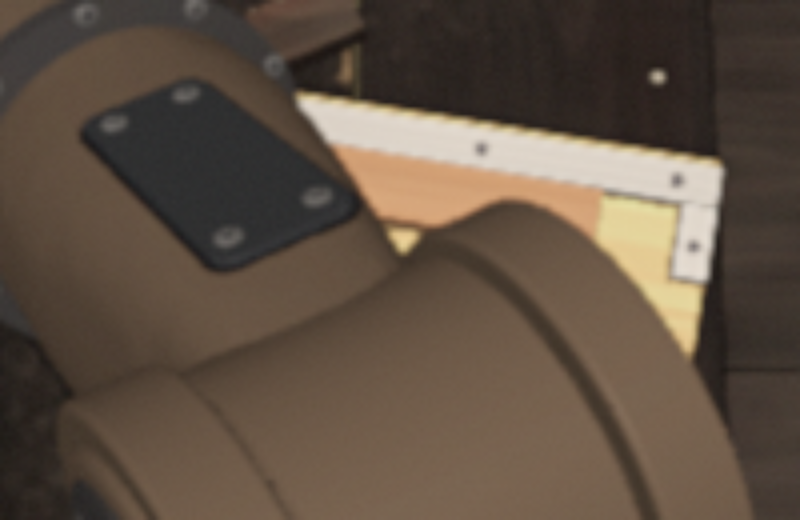

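The bar end is about 19 px (45 mm) short of the stop. I'll slide it along tool -x.

play_rows(increments="-0.7 0 0 0 -0.5;-0.7 0 0 0 -0.5;-0.7 0 0 0 -0.5;-0.7 0 0 0 -0.5;-0.7 0 0 0 -0.5")

```text
clock: 5.0
position: [0.6246, 0.1976, 0.0162]
ee_rot: [-2.421, -2.001, -0.007]
force: [1.1, 6.7, 7.5]
width: 0.415
gripper_force: 15.0
```

play_rows(increments="-0.3 0 0 0 -0.5;-0.1 0 0 0 -0.5;-0.1 0 0 0 -0.5;0 0 0 0 -0.5")

```text
clock: 5.33
position: [0.6239, 0.1925, 0.0162]
ee_rot: [-2.421, -2.001, -0.007]
force: [1.7, 5.3, 8.0]
width: 0.411
gripper_force: 15.0
```

```bash
python3 -c "
from h import *
go(.629,.229,.012,79.2)"
```

```text
t 5.33 pos [0.6239 0.1925 0.0162] tilt [ 0.003  0.003 -1.   ] yaw 79.14 | shift cm [ 3.68 -0.19  0.43] turn -0.06 F [1.7 5.3 8. ] T [ 0.95 -0.3   0.04] w 37.8 g 15.0 q [-0.07  0.75 -0.48  1.66  0.44  0.83 -0.93]
```

play_rows(increments="-0.1 0 0 0 -0.5;-0.1 0 0 0 -0.5;-0.1 0 0 0 -0.5;0 0 0 0 -0.5")

```text
clock: 5.67
position: [0.6234, 0.19, 0.0164]
ee_rot: [-2.421, -2.001, -0.007]
force: [1.0, 6.1, 8.3]
width: 0.415
gripper_force: 15.0
```

play_rows(increments="-0.1 0 0 0 -0.5;-0.1 0 0 0 -0.5;0 0 0 0 -0.5")

```text
clock: 5.92
position: [0.623, 0.1882, 0.0164]
ee_rot: [-2.421, -2.001, -0.008]
force: [0.8, 7.4, 8.6]
width: 0.418
gripper_force: 15.0
```

play_rows(increments="-0.1 0 0 0 -0.5;-0.1 0 0 0 -0.5;0 0 0 0 -0.5")

```text
clock: 6.17
position: [0.6227, 0.1863, 0.0164]
ee_rot: [-2.421, -2.001, -0.008]
force: [0.3, 6.2, 8.9]
width: 0.414
gripper_force: 15.0
```

play_rows(increments="-0.1 0 0 0 -0.5;-0.1 0 0 0 -0.5;0 0 0 0 -0.5")

```text
clock: 6.42
position: [0.6225, 0.1858, 0.0165]
ee_rot: [-2.419, -2.002, -0.011]
force: [3.0, 9.7, 5.3]
width: 0.413
gripper_force: 15.0
```

play_rows(increments="-0.1 0 0 0 -0.5;-0.1 0 0 0 -0.5;0 0 0 0 -0.5")

```text
clock: 6.67
position: [0.6222, 0.1857, 0.0165]
ee_rot: [-2.417, -2.002, -0.014]
force: [3.1, 14.1, 2.2]
width: 0.415
gripper_force: 15.0
```

```bash
python3 -c "
from h import *
go(.629,.229,.012,79.2)
p=shot('top','top3.png')
cv2.imwrite('pics/crop3.png',cv2.resize(p['frame'][150:230,230:330,::-1],(800,600),interpolation=cv2.INTER_CUBIC))
"
```

```text
t 6.67 pos [0.6222 0.1857 0.0165] tilt [ 0.005  0.008 -1.   ] yaw 79.28 | shift cm [ 4.38 -0.14  0.49] turn 0.08 F [ 3.1 14.1  2.2] T [ 2.99 -0.82 -0.06] w 38.2 g 15.0 q [-0.06  0.75 -0.48  1.68  0.44  0.82 -0.92]
```

View pics/crop3.png

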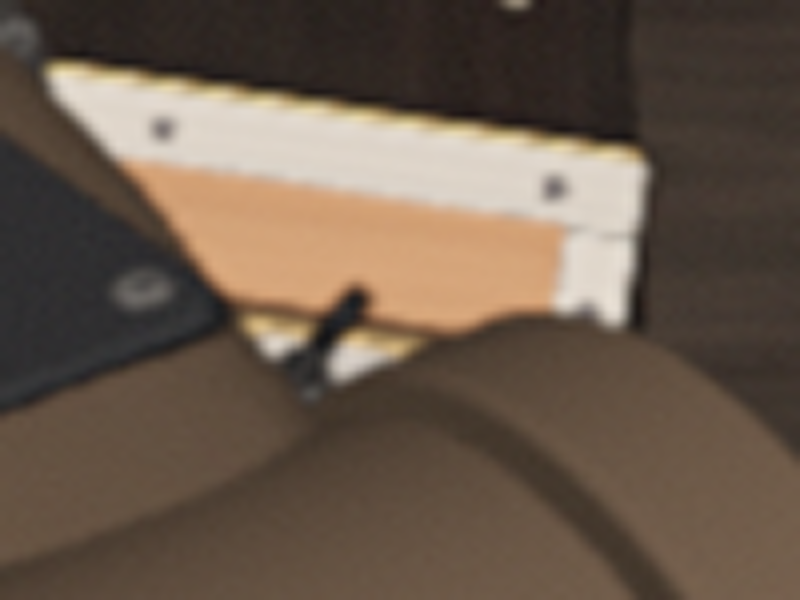

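The bar is against the stop (crop column ~560), the force has risen to 14 N and it no longer moves. Next I press it gently toward the fence, along tool +y.

play_rows(increments="0 0.1 0 0 -0.5;0 0.1 0 0 -0.5;0 0 0 0 -0.5")

```text
clock: 6.97
position: [0.6223, 0.1857, 0.0164]
ee_rot: [-2.415, -2.002, -0.01]
force: [-3.6, 14.4, 7.8]
width: 0.413
gripper_force: 15.0
```

play_rows(increments="0 0.1 0 0 -0.5;0 0 0 0 -0.5")

```text
clock: 7.13
position: [0.6227, 0.1856, 0.0164]
ee_rot: [-2.415, -2.001, -0.008]
force: [-5.1, 14.2, 9.9]
width: 0.409
gripper_force: 15.0
```

play_rows(increments="0 0 0 0 0.4;0 0 0 0 0.4;0 0 0 0 0.4;0 0 -2 0 0.4;0 0 -3 0 0.4")

```text
clock: 7.55
position: [0.6214, 0.1769, 0.0619]
ee_rot: [-2.422, -1.999, 0.011]
force: [0.5, -0.1, -1.0]
width: 0.691
gripper_force: 0.0
```

play_rows(increments="0 0 -3 -7 0;0 0 -3 -7 0;0 0 -1 -7 0;0 0 0 -7 0;0 0 0 -7 0")

```text
clock: 7.97
position: [0.6243, 0.1782, 0.1357]
ee_rot: [1.701, 2.639, 0.0]
force: [-1.1, -0.9, -0.8]
width: 0.501
gripper_force: 0.0
```

play_rows(increments="0 0 0 -7 0;0 0 0 -7 0;0 0 0 -7 0;0 0 0 -6.7 0;0 0 0 0 0")

```text
clock: 8.38
position: [0.6236, 0.1778, 0.1339]
ee_rot: [-1.021, -2.97, 0.003]
force: [-0.1, -0.4, 0.0]
width: 0.506
gripper_force: 0.0
```

Run:
```python
from h import *
go(.537,-.035,.13,141.9)
p=vision.get_image('top');W=world(p)
for q in ['red_bar','side_plate','wing_knob']:
  for d in cut_out(q,p)[:1]:
    w=W[d['mask']&(p['z_map']>0)];zt=np.percentile(w[:,2],90);w=w[abs(w[:,2]-zt)<.006]
    print(q,round(d['confidence'],2),len(w),np.round(zt,3),[np.round(x,1) for x in cv2.minAreaRect((w[:,:2]*1000).astype(np.float32))])
```

```text
t 8.38 pos [0.6236 0.1778 0.1339] tilt [-0.001 -0.001 -1.   ] yaw 142.05 | shift cm [ -6.26 -22.1    0.43] turn 0.15 F [-0.1 -0.4  0. ] T [ 0.07 -0.17 -0.01] w 46.5 g 0.0 q [ 0.14  0.69 -0.81  1.57  0.54  1.12  0.11]
```

play_rows(increments="-0.9 -3.16 0 0 0;-0.9 -3.16 0 0 0;-0.9 -3.16 0 0 0;-0.9 -3.16 0 0 0;-0.9 -3.16 0 0 0")

```text
clock: 9.0
position: [0.5605, 0.0261, 0.1347]
ee_rot: [1.031, 2.967, -0.001]
force: [0.9, -0.2, -0.2]
width: 0.503
gripper_force: 0.0
```

play_rows(increments="-0.9 -3.16 0 0 0;-0.9 -3.16 0 0 0;0 0 0 0 0;0 0 0 0 0")

```text
clock: 9.33
position: [0.5358, -0.036, 0.1347]
ee_rot: [1.037, 2.965, -0.002]
force: [0.7, 0.9, 0.6]
width: 0.503
gripper_force: 0.0
```

Run:
```python
from h import *
go(.537,-.035,.13,141.9)
a=shot('wrist','wr1.png');b=shot('top','top4.png')
for p in(b,):
  W=world(p)
  for q in ['red_bar','side_plate','wing_knob']:
   for d in cut_out(q,p)[:1]:
    w=W[d['mask']&(p['z_map']>0)];zt=np.percentile(w[:,2],90);w=w[abs(w[:,2]-zt)<.006]
    print(q,round(d['confidence'],2),len(w),np.round(zt,3),[np.round(x,1) for x in cv2.minAreaRect((w[:,:2]*1000).astype(np.float32))])
# wrist: equidistant fisheye
p=a;K=p['mtx'];T=np.array(p['cam_to_world']);v,u=np.mgrid[:384,:512]
x=(u-K[0,2])/K[0,0];y=(v-K[1,2])/K[1,1];th=np.hypot(x,y);k=np.tan(th)/np.maximum(th,1e-9)*p['z_map']
W=np.stack([x*k,-y*k,-p['z_map']],-1)@T[:3,:3].T+T[:3,3]
for q in ['wing_knob','side_plate','clamp_base']:
  for d in cut_out(q,p)[:1]:
    w=W[d['mask']&(p['z_map']>0)];zt=np.percentile(w[:,2],90)
    for zc in (zt,.075):
      t=w[abs(w[:,2]-zc)<.007]
      if len(t)>4: print('wrist',q,round(d['confidence'],2),d['point'],len(t),np.round(zc,3),[np.round(x,1) for x in cv2.minAreaRect((t[:,:2]*1000).astype(np.float32))])
```

```text
t 9.33 pos [ 0.5358 -0.036   0.1347] tilt [-0.    -0.002 -1.   ] yaw 141.46 | shift cm [-0.03  0.15  0.47] turn -0.44 F [0.7 0.9 0.6] T [ 0.08 -0.16  0.01] w 46.2 g 0.0 q [ 0.59  0.54 -0.87  1.85  0.5   0.98  0.4 ]
red_bar 0.84 1073 0.049 [array([610.8, 117.6]), array([190.7,  39.2]), np.float64(79.4)]
side_plate 0.51 160 0.069 [array([499.2, -17.6]), array([95.4, 10. ]), np.float64(79.0)]
wing_knob 0.46 20 0.081 [array([520.3, -22.7]), array([ 7.7, 11. ]), np.float64(44.3)]
wrist side_plate 0.63 [148.5, 236.1] 1905 0.068 [array([495.8, -26.1]), array([118.9,  10.5]), np.float64(79.2)]
wrist side_plate 0.63 [148.5, 236.1] 295 0.075 [array([495.7, -25.9]), array([116.7,   9.2]), np.float64(79.1)]
wrist clamp_base 0.64 [189.6, 260.9] 702 0.079 [array([536. , -34.9]), array([ 8.4, 57.2]), np.float64(51.9)]
wrist clamp_base 0.64 [189.6, 260.9] 788 0.075 [array([535.9, -34.9]), array([ 8.5, 57.5]), np.float64(51.8)]
```

View pics/wr1.png

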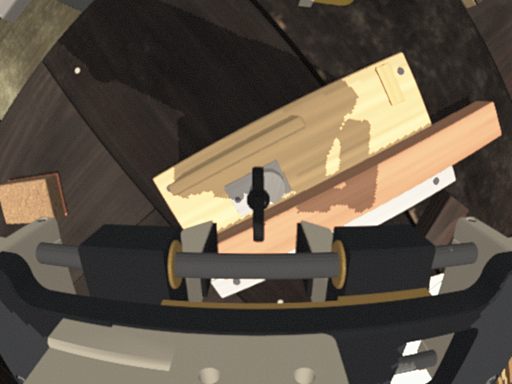

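The wrist view shows the wings (258,205) centred between the fingers and square to them. The axis is at (0.536, -0.035) and the TCP is already over it. Now I descend, staying above the bar top, and grip.

play_rows(increments="0 0.05 2.5 -0.4 0;0 0 2.5 0 0;0 0 2 0 0;0 0 0.9 0 0;0 0 0 0 0", grip_force=55)

```text
clock: 10.15
position: [0.5355, -0.0327, 0.0539]
ee_rot: [-1.015, -2.97, 0.001]
force: [0.2, -0.3, 0.1]
width: 0.502
gripper_force: 0.0
```

```bash
python3 -c "
from h import *
go(.536,-.035,.054,141.9)"
```

```text
t 10.15 pos [ 0.5355 -0.0327  0.0539] tilt [-0.003  0.    -1.   ] yaw 142.26 | shift cm [-0.18 -0.15 -0.01] turn 0.36 F [ 0.2 -0.3  0.1] T [ 0.05 -0.12  0.03] w 46.1 g 0.0 q [ 0.52  0.64 -0.79  1.92  0.61  0.84  0.31]
```

play_rows(increments="-0.1 -0.1 0 0 0;0 0 0 0 0;0 0 0 0 0")

```text
clock: 10.4
position: [0.5378, -0.0343, 0.0569]
ee_rot: [1.017, 2.97, 0.001]
force: [0.5, -0.6, 0.7]
width: 0.497
gripper_force: 0.0
```

```bash
python3 -c "
from h import *
go(.536,-.035,.054,141.9)"
```

```text
t 10.4 pos [ 0.5378 -0.0343  0.0569] tilt [ 0.002 -0.    -1.   ] yaw 142.21 | shift cm [ 0.1  -0.16  0.29] turn 0.31 F [ 0.5 -0.6  0.7] T [ 0.04 -0.12 -0.  ] w 45.7 g 0.0 q [ 0.52  0.64 -0.79  1.92  0.61  0.84  0.32]
```

play_rows(increments="0.1 -0.1 0.3 0.3 0;0 0 0 0 -0.5;0 0 0 0 -0.9;0 0 0 0 -0.9;0 0 0 0 -0.9")

```text
clock: 10.82
position: [0.5355, -0.0346, 0.0528]
ee_rot: [1.025, 2.97, -0.0]
force: [0.2, -0.7, -0.2]
width: 0.26
gripper_force: 0.0
```

play_rows(increments="0 0 0 0 -1;0 0 0 0 -1;0 0 0 0 -1")

```text
clock: 11.07
position: [0.5357, -0.0344, 0.0528]
ee_rot: [1.025, 2.969, 0.0]
force: [0.7, -0.1, 1.0]
width: 0.182
gripper_force: 55.0
```

```bash
python3 -c "
from h import *
go(.536,-.035,.054,141.9)"
```

```text
t 11.07 pos [ 0.5357 -0.0344  0.0528] tilt [ 0.  0. -1.] yaw 141.93 | shift cm [-0.06 -0.03 -0.12] turn 0.03 F [ 0.7 -0.1  1. ] T [ 0.15 -0.25  0.02] w 16.7 g 55.0 q [ 0.52  0.64 -0.79  1.92  0.61  0.83  0.31]
```

The opening stopped at 16.7 mm, so the fingertips are probably on the hub below the wings. I'll open a little, rise 6 mm and grip again.

play_rows(increments="0 0 0 0 -0.4;0 0 0 0 -0.4;0 0 -0.6 0 -0.4;0 0 0 0 -0.9;0 0 0 0 -1")

```text
clock: 11.48
position: [0.5358, -0.0346, 0.0592]
ee_rot: [1.025, 2.969, 0.0]
force: [-0.4, -0.1, 0.3]
width: 0.206
gripper_force: 0.0
```

play_rows(increments="0 0 0 0 -1;0 0 0 0 -1;0 0 0 0 -1")

```text
clock: 11.73
position: [0.5357, -0.0344, 0.0588]
ee_rot: [1.024, 2.97, 0.0]
force: [1.5, 0.6, 0.3]
width: 0.095
gripper_force: 55.0
```

```bash
python3 -c "
from h import *
go(.536,-.035,.059,141.9)"
```

```text
t 11.73 pos [ 0.5357 -0.0344  0.0588] tilt [ 0.  0. -1.] yaw 141.93 | shift cm [-0.06 -0.02 -0.02] turn 0.03 F [1.5 0.6 0.3] T [ 0.11 -0.27  0.06] w 8.7 g 55.0 q [ 0.53  0.64 -0.8   1.92  0.6   0.84  0.31]
```

The opening is now 8.7 mm, so the fingers are on the wings. The first 20° is within the free range.

play_rows(increments="0 0 0 4 -1;0 0 0 4 -1;0 0 0 4 -1;0 0 0 4 -1;0 0 0 4 -1")

```text
clock: 12.15
position: [0.5363, -0.0338, 0.0588]
ee_rot: [1.528, 2.744, 0.003]
force: [2.8, 1.6, -3.1]
width: 0.093
gripper_force: 55.0
```

```bash
python3 -c "
from h import *
go(.5357,-.0344,.059,121.9)"
```

```text
t 12.15 pos [ 0.5363 -0.0338  0.0588] tilt [ 0.002  0.001 -1.   ] yaw 121.77 | shift cm [-0.01 -0.08 -0.02] turn -0.13 F [ 2.8  1.6 -3.1] T [ 0.51 -0.94  0.24] w 8.6 g 55.0 q [ 0.47  0.61 -0.71  1.92  0.54  0.81  0.02]
```

play_rows(increments="0 0 0 2 -1;0 0 0 2 -1;0 0 0 0 -1")

```text
clock: 12.4
position: [0.5365, -0.0337, 0.0588]
ee_rot: [1.62, 2.69, 0.003]
force: [5.3, 3.3, -4.9]
width: 0.091
gripper_force: 55.0
```

```bash
python3 -c "
from h import *
go(.5357,-.0344,.059,117.9)"
```

```text
t 12.4 pos [ 0.5365 -0.0337  0.0588] tilt [ 0.002  0.001 -1.   ] yaw 117.88 | shift cm [-0.02 -0.1  -0.02] turn -0.02 F [ 5.3  3.3 -4.9] T [ 0.62 -1.19  0.1 ] w 8.4 g 55.0 q [ 0.46  0.6  -0.69  1.92  0.52  0.8  -0.04]
```

play_rows(increments="0 0 0 2 -1;0 0 0 2 -1;0 0 0 0 -1")

```text
clock: 12.65
position: [0.5367, -0.0337, 0.0588]
ee_rot: [1.713, 2.632, 0.004]
force: [5.5, 3.0, -5.0]
width: 0.092
gripper_force: 55.0
```

```bash
python3 -c "
from h import *
go(.5357,-.0344,.059,113.9)"
```

```text
t 12.65 pos [ 0.5367 -0.0337  0.0588] tilt [ 0.002  0.001 -1.   ] yaw 113.9 | shift cm [-0.03 -0.12 -0.02] turn 0.0 F [ 5.5  3.  -5. ] T [ 0.65 -1.28  0.16] w 8.5 g 55.0 q [ 0.45  0.6  -0.67  1.92  0.51  0.8  -0.09]
```

play_rows(increments="0 0 0 2 -1;0 0 0 2 -1")

```text
clock: 12.82
position: [0.5369, -0.0336, 0.0589]
ee_rot: [1.802, 2.572, 0.004]
force: [5.3, 3.9, -5.1]
width: 0.092
gripper_force: 55.0
```

```bash
python3 -c "
from h import *
go(.5357,-.0344,.059,109.9)"
```

```text
t 12.82 pos [ 0.5369 -0.0336  0.0589] tilt [ 0.003  0.002 -1.   ] yaw 109.95 | shift cm [-0.04 -0.14 -0.01] turn 0.05 F [ 5.3  3.9 -5.1] T [ 0.7  -1.46  0.19] w 8.4 g 55.0 q [ 0.44  0.59 -0.66  1.93  0.5   0.79 -0.15]
```

play_rows(increments="0 0 0 2 -1;0 0 0 2 -1")

```text
clock: 12.98
position: [0.537, -0.0335, 0.0588]
ee_rot: [1.891, 2.507, 0.005]
force: [6.9, 3.6, -7.3]
width: 0.092
gripper_force: 55.0
```

```bash
python3 -c "
from h import *
go(.5357,-.0344,.059,105.9)"
```

```text
t 12.98 pos [ 0.537  -0.0335  0.0588] tilt [ 0.003  0.002 -1.   ] yaw 105.94 | shift cm [-0.05 -0.15 -0.02] turn 0.04 F [ 6.9  3.6 -7.3] T [ 0.73 -1.66  0.21] w 8.5 g 55.0 q [ 0.42  0.59 -0.64  1.93  0.48  0.78 -0.21]
```

play_rows(increments="0 0.05 0 2 -1;0 0 0 2 -1")

```text
clock: 13.15
position: [0.5372, -0.0335, 0.0588]
ee_rot: [1.978, 2.44, 0.004]
force: [5.9, 3.6, -5.1]
width: 0.092
gripper_force: 55.0
```

```bash
python3 -c "
from h import *
go(.5357,-.0344,.059,101.9)"
```

```text
t 13.15 pos [ 0.5372 -0.0335  0.0588] tilt [ 0.002  0.001 -1.   ] yaw 101.94 | shift cm [-0.06 -0.17 -0.02] turn 0.04 F [ 5.9  3.6 -5.1] T [ 0.68 -1.33  0.19] w 8.5 g 55.0 q [ 0.41  0.58 -0.62  1.93  0.47  0.78 -0.27]
```

play_rows(increments="0 0.05 0 2 -1;0 0 0 2 -1")

```text
clock: 13.32
position: [0.5374, -0.0334, 0.0588]
ee_rot: [2.062, 2.37, 0.003]
force: [5.0, 2.7, -4.0]
width: 0.093
gripper_force: 55.0
```

```bash
python3 -c "
from h import *
go(.5357,-.0344,.059,97.9)"
```

```text
t 13.32 pos [ 0.5374 -0.0334  0.0588] tilt [ 0.002  0.001 -1.   ] yaw 97.94 | shift cm [-0.07 -0.19 -0.02] turn 0.04 F [ 5.   2.7 -4. ] T [ 0.59 -1.17  0.19] w 8.6 g 55.0 q [ 0.4   0.58 -0.6   1.93  0.46  0.77 -0.32]
```

play_rows(increments="0 0.05 0 2 -1;0 0 0 2 -1")

```text
clock: 13.48
position: [0.5377, -0.0334, 0.0588]
ee_rot: [2.144, 2.296, 0.003]
force: [2.8, 3.0, -3.3]
width: 0.092
gripper_force: 55.0
```

```bash
python3 -c "
from h import *
go(.5357,-.0344,.059,93.9)"
```

```text
t 13.48 pos [ 0.5377 -0.0334  0.0588] tilt [ 0.001  0.001 -1.   ] yaw 93.94 | shift cm [-0.09 -0.2  -0.02] turn 0.04 F [ 2.8  3.  -3.3] T [ 0.56 -0.89  0.18] w 8.5 g 55.0 q [ 0.39  0.57 -0.58  1.93  0.44  0.77 -0.38]
```

play_rows(increments="0 0 0 2 -1;0 0 0 2 -1")

```text
clock: 13.65
position: [0.5378, -0.0334, 0.0588]
ee_rot: [2.222, 2.22, 0.003]
force: [4.0, 3.3, -2.7]
width: 0.091
gripper_force: 55.0
```

```bash
python3 -c "
from h import *
go(.5357,-.0344,.059,89.9)"
```

```text
t 13.65 pos [ 0.5378 -0.0334  0.0588] tilt [ 0.002  0.001 -1.   ] yaw 89.94 | shift cm [-0.1  -0.21 -0.02] turn 0.04 F [ 4.   3.3 -2.7] T [ 0.55 -1.03  0.22] w 8.3 g 55.0 q [ 0.37  0.57 -0.57  1.93  0.43  0.76 -0.44]
```

play_rows(increments="0 0 0 2 -1;0 0 0 2 -1")

```text
clock: 13.82
position: [0.538, -0.0334, 0.0588]
ee_rot: [2.298, 2.141, 0.003]
force: [4.8, 2.5, -4.6]
width: 0.09
gripper_force: 55.0
```

```bash
python3 -c "
from h import *
go(.5357,-.0344,.059,85.9)"
```

```text
t 13.82 pos [ 0.538  -0.0334  0.0588] tilt [ 0.002  0.001 -1.   ] yaw 85.95 | shift cm [-0.12 -0.22 -0.02] turn 0.05 F [ 4.8  2.5 -4.6] T [ 0.51 -1.16  0.27] w 8.3 g 55.0 q [ 0.36  0.56 -0.55  1.93  0.42  0.76 -0.5 ]
```

play_rows(increments="0 0 0 1.5 -1;0 0 0 1 -1")

```text
clock: 13.98
position: [0.5381, -0.0334, 0.0588]
ee_rot: [2.344, 2.091, 0.004]
force: [5.7, 3.5, -4.9]
width: 0.091
gripper_force: 55.0
```

```bash
python3 -c "
from h import *
go(.5357,-.0344,.059,83.4)"
```

```text
t 13.98 pos [ 0.5381 -0.0334  0.0588] tilt [ 0.002  0.001 -1.   ] yaw 83.46 | shift cm [-0.12 -0.23 -0.02] turn 0.06 F [ 5.7  3.5 -4.9] T [ 0.51 -1.22  0.24] w 8.3 g 55.0 q [ 0.35  0.56 -0.54  1.93  0.41  0.76 -0.53]
```

play_rows(increments="0 0.05 0 1.5 -1;0 0 0 1.5 -1")

```text
clock: 14.15
position: [0.5382, -0.0334, 0.0588]
ee_rot: [2.399, 2.029, 0.003]
force: [3.5, 3.8, -4.9]
width: 0.091
gripper_force: 55.1
```

```bash
python3 -c "
from h import *
go(.5357,-.0344,.059,80.4)"
```

```text
t 14.15 pos [ 0.5382 -0.0334  0.0588] tilt [ 0.001  0.001 -1.   ] yaw 80.44 | shift cm [-0.14 -0.23 -0.02] turn 0.04 F [ 3.5  3.8 -4.9] T [ 0.77 -1.07  0.46] w 8.3 g 55.1 q [ 0.34  0.56 -0.52  1.93  0.4   0.75 -0.57]
```

play_rows(increments="0 0 0 0.5 -1")

```text
clock: 14.23
position: [0.5382, -0.0334, 0.0588]
ee_rot: [2.408, 2.017, 0.003]
force: [4.7, 2.9, -3.7]
width: 0.096
gripper_force: 55.1
```

```bash
python3 -c "
from h import *
go(.5357,-.0344,.059,79.9)"
```

```text
t 14.23 pos [ 0.5382 -0.0334  0.0588] tilt [ 0.001  0.001 -1.   ] yaw 79.91 | shift cm [-0.14 -0.23 -0.02] turn 0.01 F [ 4.7  2.9 -3.7] T [ 0.77 -1.09  0.5 ] w 8.8 g 55.1 q [ 0.34  0.56 -0.52  1.93  0.39  0.75 -0.58]
```

The torque has jumped from about 0.2 to 0.50 N m, so the knob is firm and I stop turning. I'll open just a little and lift straight up.

play_rows(increments="0 0 0 0 -0.62;0 0 0 0 -0.62;0 0 0 0 -0.62;0 0 0 0 -0.62")

```text
clock: 14.57
position: [0.537, -0.0348, 0.0586]
ee_rot: [-2.408, -2.017, 0.002]
force: [-0.1, 1.0, -0.2]
width: 0.185
gripper_force: 0.0
```

play_rows(increments="0 0 -0.5 0 -0.62;0 0 -1.5 0 -0.62;0 0 -2.5 0 -0.62;0 0 -3 0 -0.62;0 0 -3 0 -0.62")

```text
clock: 14.98
position: [0.5367, -0.0343, 0.1649]
ee_rot: [-2.407, -2.017, 0.002]
force: [1.6, 0.3, 0.1]
width: 0.193
gripper_force: 0.0
```

play_rows(increments="-3 0 -3 0 -0.62;-3 0 -3 0 -0.62;-3 0 0 0 -0.62;-3 0 0 0 -0.62;-3 0 0 0 -0.62")

```text
clock: 15.4
position: [0.511, -0.1825, 0.2239]
ee_rot: [2.407, 2.017, 0.001]
force: [0.1, -0.3, 0.1]
width: 0.191
gripper_force: 0.0
```

play_rows(increments="-3 0 0 0 -0.62;-3 0 0 0 -0.62;-3 0 0 0 -0.62;0 0 0 0 -0.62")

```text
clock: 15.73
position: [0.493, -0.277, 0.2225]
ee_rot: [2.416, 2.007, -0.005]
force: [-0.1, -0.4, -0.0]
width: 0.189
gripper_force: 0.0
```

Run:
```python
from h import *
go(.5357,-.0344,.15,79.9)
p=shot('top','top5.png');W=world(p)
for q in ['red_bar','side_plate','wing_knob']:
  for d in cut_out(q,p)[:1]:
    w=W[d['mask']&(p['z_map']>0)];zt=np.percentile(w[:,2],90);w=w[abs(w[:,2]-zt)<.006]
    print(q,round(d['confidence'],2),len(w),np.round(zt,3),[np.round(x,1) for x in cv2.minAreaRect((w[:,:2]*1000).astype(np.float32))])
cv2.imwrite('pics/crop5.png',cv2.resize(p['frame'][140:240,130:320,::-1],(800,421),interpolation=cv2.INTER_CUBIC))
```

```text
t 15.73 pos [ 0.493  -0.277   0.2225] tilt [-0.002 -0.003 -1.   ] yaw 79.44 | shift cm [24.66 -0.24  7.16] turn -0.46 F [-0.1 -0.4 -0. ] T [-0.06 -0.1   0.02] w 17.4 g 0.0 q [ 0.8   0.4  -0.53  1.69  0.22  1.11  0.02]
red_bar 0.84 2280 0.049 [array([598.6,  49.9]), array([329.6,  39. ]), np.float64(79.1)]
side_plate 0.79 234 0.069 [array([497.1, -28.7]), array([116.9,  10.2]), np.float64(79.1)]
wing_knob 0.59 81 0.079 [array([538.4, -38.3]), array([58. ,  9.3]), np.float64(81.7)]
```

View pics/crop5.png

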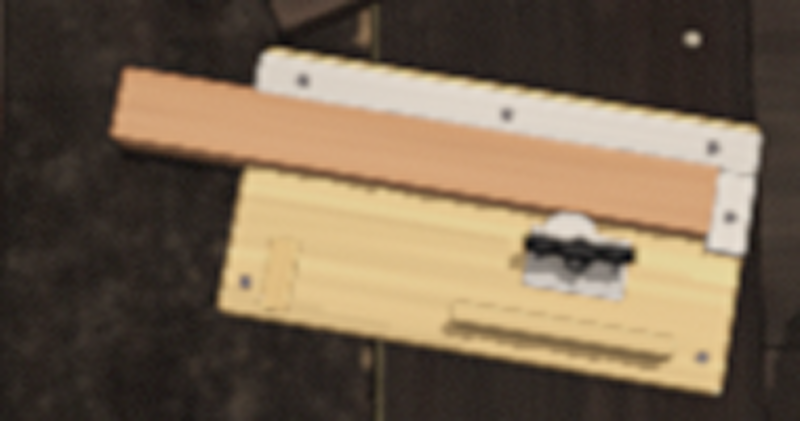

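In the picture the bar sits against both the stop (crop column ~715) and the fence along its whole length. Its angle of 79.1° matches the side plate, and the wings lie along the bar at (580,250). Handing in.

```bash
python3 -c "
from h import *
print(job.sign_off())"
```

```text
the job is handed in; nothing more can be done
None
```

The red bar is home against the end stop and flush to the fence, and the knob is clamped snug (it went firm at about 0.5 N m). I released it with only a small opening beside the side plate and handed the job in at about 16 s.

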